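# Feed a stirring shaft through the two guide bushings of its stand

## Robot

A 7-joint arm with a two-finger parallel gripper is mounted at the origin on the work surface. World frame = base frame: x ahead of the robot, y to its left, z up, the work surface at z = 0. Lengths are in m, angles in rad, forces in N, time in s.
With the tool pointing down it reaches from about 0.375 to 0.925 m from the base axis. Payload 3.1 kg.
Tool frame: the origin (TCP) lies between the finger pads; the fingertips stand 19 mm ahead of it and the grasp point (between the pads) is the TCP; z points along the fingers, y is the direction in which the jaws open and shut (so a half turn about z gives the same grasp; the last joint's range is limited). The gripper opens to 85 mm and grips with 20 to 120 N. Pads are 22 mm wide; open, the fingers measure 114 mm over their backs; the gripper's body (76 mm by 85 mm) begins 54 mm behind the grasp point. The pads swing forward as they close: fully open they stand 13 mm farther back than shut.
Start: joints at [1.076, 0.383, 0.044, 1.598, -0.018, 1.161, -0.05], TCP at [0.251, -0.599, 0.25] pointing down, gripper open.
Joint ranges: [-2.61, 2.61], [-0.41, 2.15], [-1.48, 1.57], [0, 2.5], [-1.57, 4.71], [0.05, 1.97], [-2.85, 2.85]. Speed limits (rad/s): [2.79, 2.79, 3.14, 3.14, 3.14, 3.14, 3.14].

## Interface

Orientations are given as a unit quaternion [x, y, z, w].
In Python, from bench import move_ptp, movel, move_j, move_gripper, pause, inverse_kinematics, read_camera, camera_params, MotionError, sign_off, look_for, tip_of, read_time_s, read_qpos, read_joint_vel, read_effort, read_eef_pos, read_tcp_rot, read_ft_force, read_ft_torque, read_finger_gap gives the robot as it stands. Calls block until the motion is done:
- move_ptp(position, orientation): joint-space move of the TCP to a pose.
- movel(position, orientation=None, speed=0.15): straight line of the TCP; orientation=None keeps the orientation; speed is the mean speed in m/s.
- move_j(angles): joint-space move.
- move_gripper(opening, effort=None): finger opening in m; effort is the grip in N (None keeps the last); returns when the fingers have stopped.
- pause(seconds).
- inverse_kinematics(position, orientation): joint angles nearest the present ones, or None.
- read_camera(name): name is "scene" or "top" or "wrist"; returns the picture (480x640x3 uint8, red, green, blue); there is no depth.
- camera_params(name): a dict with "K" (3x3 intrinsics, pixels), "camera_from_world" (4x4, takes a point from world to camera coordinates). Camera axes: x right, y down, z forward; pixel columns grow to the right and rows downward; lengths in m; the calibration is good to about 2 mm. A picture is of the moment at which its call begins: read the wrist's pose just before it. camera_params takes no time and is no camera call; for the wrist camera it gives the pose at the moment of the call.
A pose or a line that the arm cannot do raises MotionError and nothing moves.
- sign_off(): hands the job in, once; it reports no verdict.
Trained networks look in the newest picture that a camera, given by its name, has taken for a name from the list of things; names that differ only in an ending like _2 or _b are one class to them, and where a whole thing is asked for, a point or a joint stands for the part that bears it (a point fixed in the world has none). Each returns a list of dicts, best first, with "confidence" (0 to 1); they miss things now and then, are a little off and sometimes report something else, mostly with a low value. They report only what shows in the picture. A call takes as long as a camera call. They do not tell look-alikes from the thing itself.
- look_for(camera, name): "at" ([column, row] in pixels, amid what is visible of it).
- tip_of(camera, name): "at" ([column, row] in pixels: a listed point, or the origin of a listed thing).
Readings, each from a call of its own:
- read_time_s(): time.
- read_qpos(): joint angles.
- read_joint_vel(): joint speeds.
- read_effort(): joint torques, N m.
- read_eef_pos(): TCP position.
- read_tcp_rot(): TCP orientation.
- read_ft_force(): force on the tool from outside, world axes, zero at the start.
- read_ft_torque(): the same for the moment, N m.
- read_finger_gap(): finger opening in m.
Only numpy, scipy, OpenCV 4.12 (cv2) and the standard library are available. Lean on these libraries where they do the work, as an engineer would, in place of code of your own. Each camera call takes 0.05 s, during which the arm holds its last target. There are 200 camera calls.

## Task

Draw the steel stirring shaft (the tall one with the thick black hub) up out of the white holder block and feed it, point down, through the upper and then the lower brass bushing of the guide stand. Finish while still holding it in the gripper, steady, with its point sticking out well below the lower bushing but clear above the stand's base plate, so that a colleague can tighten the thumb screws. Leave the capped tube in the block, the brown bottle and the small jar where they are.

Things in the scene. Friction and masses are not known exactly. Their poses are not given: they have to be found in the camera images.
- shaft: Stirring shaft, loose, about 110 g: straight steel rod 10 mm thick, 130 mm long, topped by a coaxial black hub 18 mm thick, 40 mm long (170 mm in all; two thin grey bands on the hub). Origin at the centre of its lower end (the point), z up along the rod; its yaw means nothing. The last 6 mm taper to 5 mm. It starts upright in one of the block's holes, its point 50 mm down.
- shaft_tip (a point): Centre of the shaft's lower end (same point as shaft's origin).
- shaft_hub (a point): Middle of the hub on the shaft's axis, 150 mm above the point: the place to grip (18 mm wide, from above, any yaw).
- stand: Guide stand, fixed. Origin on the vertical axis shared by its two brass bushings, at bench level. Grey base plate 130 x 100 mm, top at z 12 mm; aluminium post 22 x 50 mm, 122 mm high (nothing is higher), 60 mm off the axis on -x. Upper bushing z 105 to 120 mm, lower 55 to 70 mm: bore 13 mm, the top 5 mm flared to 21 mm; 32 mm wide outside. Thumb screws jut 30 mm out on +x.
- upper_mouth (a point): Centre of the upper bushing's top rim, z = 120 mm; on the bushings' axis.
- lower_mouth (a point): Centre of the lower bushing's top rim, z = 70 mm; on the bushings' axis. This bushing's underside is 15 mm lower.
- rack: White plastic holder block 60 x 150 x 60 mm, fixed to the bench, origin under its centre, long side along its y. Two upright holes 11 mm wide and 50 mm deep (hole floor at z = 10 mm), on its y axis 45 mm either side of the centre. One holds the shaft, the other the tube.
- tube: Bystander: slim glass tube 10 mm in diameter with a black cap 16 mm wide, 107 mm tall in all, standing in the block's other hole (its top 117 mm above the bench). Origin at its lower end.
- bottle: Bystander: brown glass bottle with a black cap and a paper label, 64 mm wide, 120 mm tall, standing on the bench. Origin under its centre.
- jar: Bystander: small clear jar with a white lid, 52 mm wide, 55 mm tall, standing on the bench. Origin under its centre.
Things that resemble listed ones, but are neither listed nor needed, are in the scene too. Of the things shaped like the shaft, the steel one is meant.

How it is judged:
On the way, in this order (a step that is already met when the one before it is completed fails the run):
1. the shaft is held in the gripper, its point drawn clear above the holder block (height (world z) of shaft_tip above 0.065 m and contact force between shaft and the fingers above 1 N), for 0.1 s.
2. the held shaft's point has passed down through the upper bushing and is between the two bushings (contact force between shaft and the fingers above 1 N and height (world z) of shaft_tip between 0.06 and 0.104 m and x of upper_mouth in the frame of shaft between -0.0035 and 0.0035 m and y of upper_mouth in the frame of shaft between -0.0035 and 0.0035 m), for 0.05 s.
At the end, for the whole second after the job is handed in: Shaft still held (finger force over 1 N), under 20 mm/s, tilt under 0.09 rad; its axis passes within 3.5 mm of both bushings' centres in its x and y; its point is at least 5 mm below the lower bushing and 4 mm above the base plate (16 to 50 mm above the bench) (contact force between shaft and the fingers above 1 N and height (world z) of shaft_tip between 0.016 and 0.05 m and angle between shaft's own z axis and vertical below 0.09 rad and linear speed of shaft below 0.02 m/s and x of upper_mouth in the frame of shaft between -0.0035 and 0.0035 m and y of upper_mouth in the frame of shaft between -0.0035 and 0.0035 m and x of lower_mouth in the frame of shaft between -0.0035 and 0.0035 m and y of lower_mouth in the frame of shaft between -0.0035 and 0.0035 m); the arm keeps its last pose, push and grip.
It fails at once if the tube is shifted more than 20 mm or tipped (distance of tube from where it was at the start of the episode above 0.02 m or angle between tube's own z axis and vertical above 0.4 rad).
It fails at once if the bottle is shifted more than 20 mm or tipped (distance of bottle from where it was at the start of the episode above 0.02 m or angle between bottle's own z axis and vertical above 0.4 rad).
It fails at once if the jar is shifted more than 20 mm or tipped (distance of jar from where it was at the start of the episode above 0.02 m or angle between jar's own z axis and vertical above 0.4 rad).
It also fails if it takes over 48 s, if anything falls off the work surface, if the arm or the gripper's body presses on something with over 40 N, if the wrist force passes 120 N, or if a joint passes its speed limit or range.

## Working session

There is one attempt and no reset: what is moved stays moved. The work goes in short steps, each a Python script; the robot and the scene stay as the last script left them, time stands still between calls to the robot, and variables do not carry over. Pictures are saved under pics/ and viewed, about 8 in all and at most 12, crops included, and the job is handed in when it is done.

```bash
mkdir -p pics; ls; cat > h.py <<'E'
import numpy as np, cv2
from bench import *
def snap(cam, fn=None):
    P=camera_params(cam); im=read_camera(cam)
    if fn: cv2.imwrite('pics/'+fn, im[:,:,::-1])
    return im,P
def onplane(P,uv,z):
    K=np.array(P["K"]);T=np.array(P["camera_from_world"]);R,t=T[:3,:3],T[:3,3]
    d=R.T@np.linalg.solve(K,[uv[0],uv[1],1]); c=-R.T@t
    return c+d*(z-c[2])/d[2]
def proj(P,X):
    K=np.array(P["K"]);T=np.array(P["camera_from_world"])
    p=K@(T[:3,:3]@np.array(X)+T[:3,3]); return p[:2]/p[2]
E
python3 - <<'E'
from h import *
ims=[]
print(read_time_s(), read_tcp_rot())
for c in ("scene","top"):
    im,P=snap(c,c+'0.png')
    T=np.array(P["camera_from_world"]); print(c,-T[:3,:3].T@T[:3,3],T[2,:3],P["K"][0][0])
    for n,z in (("shaft_hub",.16),("shaft_tip",.01),("upper_mouth",.12),("lower_mouth",.07),("rack",0),("tube",.01),("bottle",0),("jar",0),("stand",0)):
        for d in tip_of(c,n)[:3]: print(c,n,np.round(d["at"],1),round(d["confidence"],2),np.round(onplane(P,d["at"],z),3))
E
```

```text
pics
0.0 [ 9.80371710e-01  1.97153620e-01 -3.33544307e-04 -1.28419724e-03]
scene [ 1.10195706 -0.45460647  0.95727758] [-0.45199753  0.42743413 -0.78294208] 610.1873444524524
scene shaft_hub [147.1 297.5] 0.96 [ 0.535 -0.3    0.16 ]
scene shaft_hub [211.2 299.3] 0.9 [ 0.609 -0.232  0.16 ]
scene shaft_hub [149.  243.8] 0.81 [ 0.449 -0.238  0.16 ]
scene shaft_tip [165.4 338.3] 0.85 [ 0.523 -0.297  0.01 ]
scene shaft_tip [168.5 289.6] 0.7 [ 0.443 -0.233  0.01 ]
scene lower_mouth [351.3 190.2] 0.57 [0.549 0.145 0.07 ]
scene rack [212.4 293.9] 0.71 [ 0.502 -0.178  0.   ]
scene rack [177.5 262.4] 0.4 [ 0.396 -0.181  0.   ]
scene tube [360.4 339.5] 0.44 [ 0.767 -0.058  0.01 ]
scene bottle [361.6 341. ] 0.89 [ 0.767 -0.054  0.   ]
scene jar [400.7 274.1] 0.64 [0.722 0.102 0.   ]
scene stand [354.2 213.2] 0.82 [0.554 0.15  0.   ]
top [ 0.56156893 -0.0226083   1.21042185] [ 0.03089945  0.02693844 -0.99915942] 540.0257463232657
top shaft_hub [439.4 228.2] 0.68 [ 0.611 -0.224  0.16 ]
top shaft_hub [443.6 281.2] 0.63 [ 0.508 -0.233  0.16 ]
top shaft_hub [442.7 312.1] 0.53 [ 0.449 -0.232  0.16 ]
top shaft_tip [456.9 269.3] 0.7 [ 0.527 -0.292  0.01 ]
top shaft_tip [429.6 302.3] 0.57 [ 0.454 -0.233  0.01 ]
top shaft_tip [426.1 231.3] 0.56 [ 0.61  -0.224  0.01 ]
top upper_mouth [248.6 251.3] 0.94 [0.56  0.152 0.12 ]
top lower_mouth [249.3 255.5] 0.85 [0.552 0.158 0.07 ]
top rack [405.5 274. ] 0.58 [ 0.515 -0.181  0.   ]
top rack [281.5 177.4] 0.36 [0.728 0.1   0.   ]
top tube [385.6 274.1] 0.59 [ 0.514 -0.135  0.01 ]
top tube [246.9 250.3] 0.59 [0.563 0.174 0.01 ]
top bottle [350.8 163.2] 0.64 [ 0.762 -0.056  0.   ]
top jar [281.  178.6] 0.57 [0.725 0.101 0.   ]
top stand [258.3 255.7] 0.79 [0.551 0.149 0.   ]
```

View pics/scene0.png

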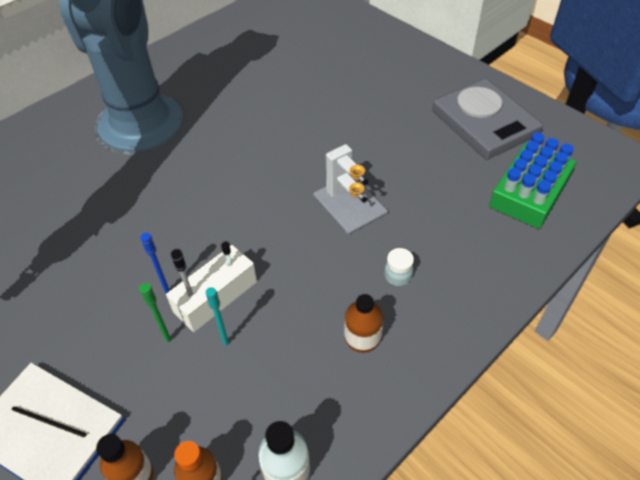

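View pics/top0.png

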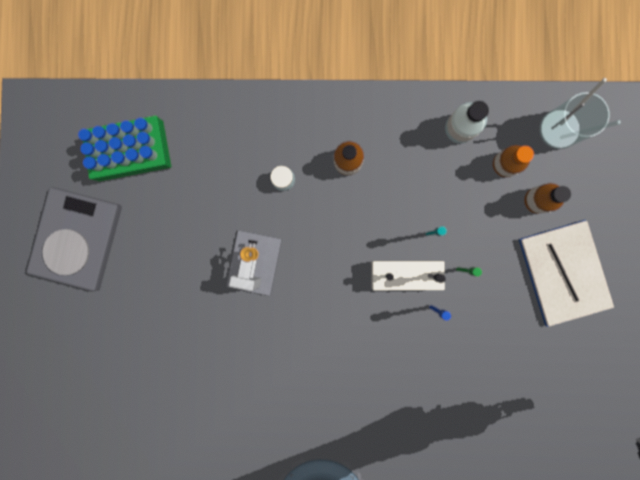

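Shaft-like things in scene/top pictures: blue hub (149,244)/(446,315), green hub (147,290)/(477,272), teal hub (212,297)/(441,231), black hub (178,260)/(439,278). The last fits, as it is steel with a black hub and stands in the white block. The capped tube is at (228,247)/(389,277). I'll confirm with a crop and look from above with the wrist camera.

```bash
python3 - <<'E'
from h import *
im=cv2.imread('pics/scene0.png')[220:360,120:280]; a=cv2.resize(im,None,fx=2.5,fy=2.5,interpolation=cv2.INTER_CUBIC)
q=[1,0,0,0]
p=read_eef_pos()
movel([p[0],p[1],0.36],speed=.25)
move_ptp([0.508,-0.225,0.36],q)
im,P=snap("wrist")
T=np.array(P["camera_from_world"]);print(-T[:3,:3].T@T[:3,3],T[2,:3],P["K"][0][0])
for n,z in (("shaft_hub",.16),("tube",.01),("rack",0),("shaft_tip",.01)):
    for d in tip_of("wrist",n)[:4]: print(n,np.round(d["at"],1),round(d["confidence"],2),np.round(onplane(P,d["at"],z),3))
for d in look_for("wrist","shaft")[:4]: print('look',np.round(d["at"],1),round(d["confidence"],2))
print(read_eef_pos(),read_qpos(),read_time_s())
out=np.zeros((480,400,3),np.uint8); out[:350,:400]=a
cv2.imwrite('pics/c1.png',np.hstack([out,cv2.resize(im[:,:,::-1],(400,300)) if 0 else np.vstack([cv2.resize(im[:,:,::-1],(400,300)),np.zeros((180,400,3),np.uint8)])]))
E
```

```text
[ 0.57678819 -0.22565485  0.48224829] [-0.27392006  0.00166037 -0.96175103] 424.5795391445068
shaft_hub [314.8 197.7] 0.93 [ 0.514 -0.225  0.16 ]
shaft_hub [444.  160.1] 0.79 [ 0.542 -0.322  0.16 ]
shaft_hub [396.5 295.6] 0.75 [ 0.432 -0.291  0.16 ]
tube [232. 172.] 0.61 [ 0.514 -0.132  0.01 ]
rack [272.3 174. ] 0.7 [ 0.51  -0.176  0.   ]
shaft_tip [332.8 235.5] 0.88 [ 0.44  -0.245  0.01 ]
shaft_tip [380.3 168.1] 0.88 [ 0.518 -0.297  0.01 ]
shaft_tip [318.1  77.2] 0.69 [ 0.613 -0.228  0.01 ]
look [314.9 197.4] 0.95
look [408.1 179.8] 0.79
look [310.5  39.6] 0.74
look [387.6 255.8] 0.69
[ 0.50777858 -0.22577092  0.3599749 ] [ 0.54344412  0.13850928 -0.22040264  1.67893103  0.03116125  1.32758989
 -1.25460248] 3.5583
```

View pics/c1.png

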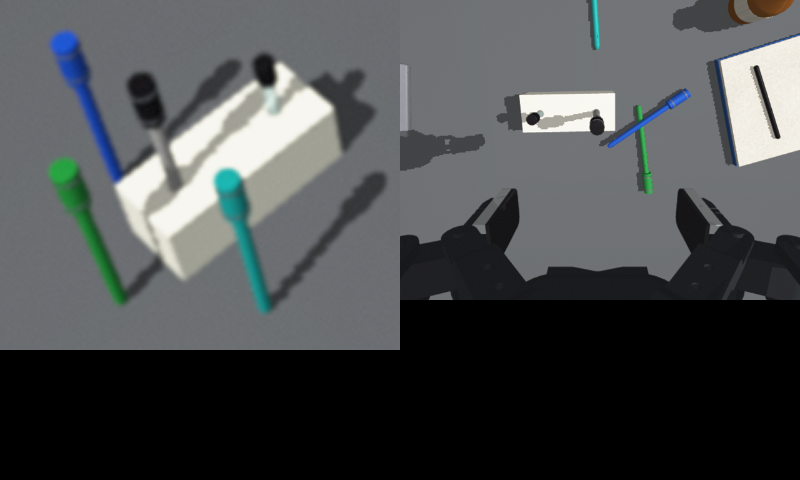

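The crop confirms the steel rod with the black hub in the block at scene (178,260). The wrist view shows green and blue rods crossing, as if they had fallen, so I'll check the scene and refine the hub.

```bash
python3 - <<'E'
from h import *
from scipy.optimize import least_squares
obs=[]
for c in ("scene","top","wrist"):
    im,P=snap(c,c+'1.png')
    for n in ("shaft_hub","tube"):
        L=tip_of(c,n)[:4]; print(c,n,[(np.round(d["at"],1).tolist(),round(d["confidence"],2),np.round(onplane(P,d["at"],.16 if n=="shaft_hub" else .01),3)[:2].tolist()) for d in L])
    print(c,'proj (.512,-.226,.16)',proj(P,[.512,-.226,.16]),'top',proj(P,[.512,-.226,.18]))
print(read_time_s())
a=cv2.imread('pics/scene1.png')[180:400,80:320]
b=cv2.imread('pics/wrist1.png')[120:340,200:440]
cv2.imwrite('pics/c2.png',cv2.resize(np.hstack([a,b]),(800,366),interpolation=cv2.INTER_CUBIC))
E
```

```text
scene shaft_hub [([175.7, 260.7], 0.73, [0.509, -0.227]), ([290.5, 394.9], 0.63, [0.81, -0.251]), ([104.2, 295.2], 0.59, [0.484, -0.345]), ([132.8, 364.6], 0.58, [0.616, -0.38])]
scene tube []
scene proj (.512,-.226,.16) [177.12980824 261.34212183] top [174.55166164 253.97801478]
top shaft_hub [([421.7, 161.9], 0.68, [0.739, -0.189]), ([443.1, 279.3], 0.67, [0.512, -0.232]), ([492.8, 270.2], 0.65, [0.531, -0.327])]
top tube []
top proj (.512,-.226,.16) [439.90016003 279.24246451] top [441.95269677 279.77456687]
wrist shaft_hub [([446.8, 159.1], 0.84, [0.544, -0.322]), ([397.4, 294.8], 0.63, [0.433, -0.291])]
wrist tube [([234.7, 171.4], 0.91, [0.515, -0.133])]
wrist proj (.512,-.226,.16) [318.91752553 201.04484718] top [319.08358564 206.51288247]
4.0083
```

View pics/c2.png

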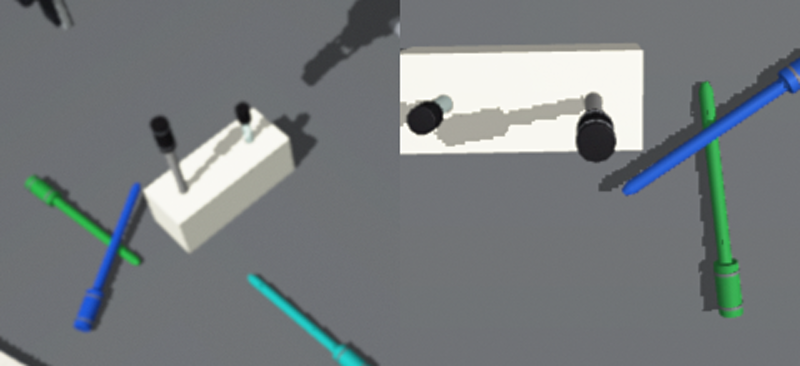

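The free-standing coloured rods have toppled by themselves and lie clear, and the steel shaft still stands in the block. I'll grip it now.

```bash
python3 - <<'E'
from h import *
q=[1,0,0,0]
move_gripper(.05,60)
movel([.513,-.226,.25],q,speed=.2)
movel([.513,-.226,.16],q,speed=.1)
print(read_ft_force(),read_eef_pos())
move_gripper(0,60)
print('gap',read_finger_gap(),read_ft_force(),read_ft_torque())
movel([.513,-.226,.22],q,speed=.06)
print('gap',read_finger_gap(),read_ft_force())
movel([.513,-.226,.33],q,speed=.15)
pause(.3)
print('gap',read_finger_gap(),read_ft_force(),read_eef_pos(),read_time_s())
a,P=snap("scene",'scene2.png')
for n in ("shaft_hub","shaft_tip"):
    print(n,[(np.round(d["at"],1).tolist(),round(d["confidence"],2)) for d in tip_of("scene",n)[:4]])
print(proj(P,[.513,-.226,.33]),proj(P,[.513,-.226,.18]))
b,P=snap("wrist",'wrist2.png')
print(proj(P,[.513,-.226,.33]),proj(P,[.513,-.226,.18]))
for n in ("shaft_hub","shaft_tip"):
    print(n,[(np.round(d["at"],1).tolist(),round(d["confidence"],2)) for d in tip_of("wrist",n)[:4]])
cv2.imwrite('pics/c3.png',cv2.resize(np.hstack([a[120:360,80:320],b[240:480,200:440]])[:,:,::-1],(800,400),interpolation=cv2.INTER_CUBIC))
E
```

```text
[ 0.53287617  0.39546179 -0.38145549] [ 0.51368431 -0.22627515  0.16080406]
gap 0.017149609161754245 [-0.5305456  -0.16743368  3.59245555] [ 0.38194862  0.15608596 -0.04072857]
gap 0.016829587618078116 [ 0.72455625 -0.46025515 -2.07596638]
gap 0.016882924315711118 [-0.01543914 -0.67236887 -1.52095189] [ 0.51262256 -0.22588649  0.32906473] 8.9333
shaft_hub [([104.0, 297.8], 0.83), ([289.5, 397.3], 0.82), ([133.4, 366.7], 0.73), ([153.2, 189.0], 0.71)]
shaft_tip [([230.8, 348.7], 0.76), ([175.9, 252.2], 0.7), ([164.1, 289.9], 0.63)]
[152.61752384 190.5234156 ] [174.92281636 254.33225192]
[319.6437794  336.80145913] [317.95564215 221.86259568]
shaft_hub [([399.9, 307.1], 0.83), ([455.1, 168.6], 0.78), ([315.7, 335.3], 0.72), ([269.7, 181.4], 0.71)]
shaft_tip [([313.6, 223.7], 0.98), ([331.9, 246.4], 0.75), ([321.0, 81.0], 0.74), ([388.0, 178.0], 0.59)]
```

View pics/c3.png

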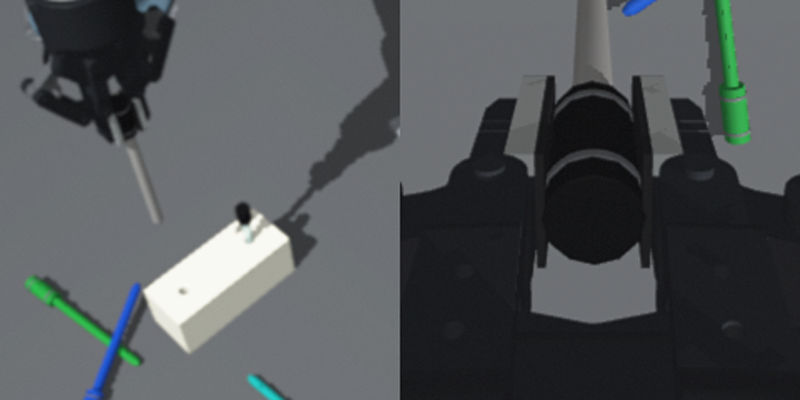

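The shaft is held upright with its tip visible at wrist (314,224), and the hole in the block is empty. Next I move over the stand.

```bash
cat >> h.py <<'E'
def meas(ztip):
    """tip and mouth estimates per camera, print differences mouth-tip"""
    for c in ("wrist","scene"):
        P=camera_params(c); read_camera(c); e=read_eef_pos()
        pt=proj(P,[e[0],e[1],ztip]); 
        t=[d for d in tip_of(c,"shaft_tip") if np.hypot(*(np.array(d["at"])-pt))<25]
        for d in t[:2]: print(c,'tip',np.round(d["at"],1),round(d["confidence"],2),'pred',np.round(pt,1),np.round(onplane(P,d["at"],ztip)-e,4)[:2])
        for n,z in (("upper_mouth",.12),("lower_mouth",.07)):
            for d in tip_of(c,n)[:2]:
                m=onplane(P,d["at"],z); print(c,n,np.round(d["at"],1),round(d["confidence"],2),np.round(m[:2],4),'minus eef',np.round(m-e,4)[:2],'minus tip',np.round(m-onplane(P,t[0]["at"],ztip),4)[:2] if t else None)
E
python3 - <<'E'
from h import *
q=[1,0,0,0]
movel([.558,.152,.33],q,speed=.2)
pause(.3)
print(read_eef_pos(),read_time_s())
meas(.18)
a,_=snap("scene"); b,_=snap("wrist")
cv2.imwrite('pics/c4.png',cv2.resize(np.hstack([a[40:280,220:460],b[100:340,200:440]])[:,:,::-1],(800,400),interpolation=cv2.INTER_CUBIC))
E
```

```text
[0.55804525 0.15159336 0.33000541] 11.5833
wrist tip [316.3 223.8] 0.85 pred [317.6 222. ] [-0.0012  0.0009]
wrist upper_mouth [311.9 206.6] 0.64 [0.5555 0.1561] minus eef [-0.0025  0.0044] minus tip [-0.0013  0.0035]
wrist lower_mouth [313.6 199.5] 0.88 [0.5513 0.155 ] minus eef [-0.0067  0.0033] minus tip [-0.0055  0.0025]
scene tip [360.3 148.2] 0.58 pred [358.5 149.9] [-0.0007  0.0054]
scene tip [358.4 172.6] 0.33 pred [358.5 149.9] [ 0.0394 -0.042 ]
scene upper_mouth [357.6 173.7] 0.75 [0.5593 0.1504] minus eef [ 0.0013 -0.0016] minus tip [ 0.0021 -0.0071]
scene lower_mouth [353.8 186.1] 0.77 [0.5449 0.1565] minus eef [-0.013   0.0045] minus tip [-0.0123 -0.0009]
```

View pics/c4.png

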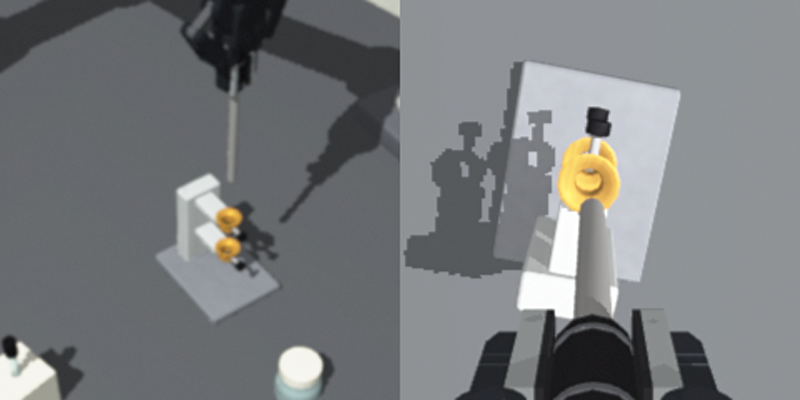

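```bash
python3 - <<'E'
from h import *
movel([.557,.1535,.29],speed=.1)
pause(.3)
print(read_eef_pos(),read_time_s())
meas(.14)
a,Pa=snap("scene","scene5.png"); b,Pb=snap("wrist","wrist5.png")
e=read_eef_pos()
for c,P in (("s",Pa),("w",Pb)): print(c,proj(P,[e[0],e[1],.14]),proj(P,[e[0],e[1],.12]))
cv2.imwrite('pics/c5.png',np.hstack([cv2.resize(a[120:220,310:410],(400,400),interpolation=cv2.INTER_CUBIC),cv2.resize(b[150:250,270:370],(400,400),interpolation=cv2.INTER_CUBIC)])[:,:,::-1])
E
```

```text
[0.55741984 0.15363937 0.29079117] 12.9333
wrist tip [316.6 219.4] 0.81 pred [318.  222.2] [0.0019 0.0009]
wrist upper_mouth [314.6 221. ] 0.83 [0.5531 0.1559] minus eef [-0.0042  0.0023] minus tip [-0.0061  0.0014]
wrist lower_mouth [314.9 208.4] 0.96 [0.5513 0.1559] minus eef [-0.006   0.0023] minus tip [-0.0079  0.0014]
scene tip [358.9 161.9] 0.78 pred [358.1 164.8] [-0.0042  0.0065]
scene upper_mouth [358.  171.5] 0.85 [0.5559 0.1551] minus eef [-0.0012  0.0016] minus tip [ 0.003  -0.0049]
scene upper_mouth [362.4 101.1] 0.74 [0.4201 0.3122] minus eef [-0.1369  0.1587] minus tip [-0.1327  0.1521]
scene lower_mouth [353.1 186.8] 0.93 [0.5453 0.1542] minus eef [-0.0118  0.0007] minus tip [-0.0076 -0.0058]
s [358.10504376 164.76834688] [357.82488159 172.23704108]
w [317.8573136 221.9917972] [317.75420403 215.02404691]
```

View pics/c5.png

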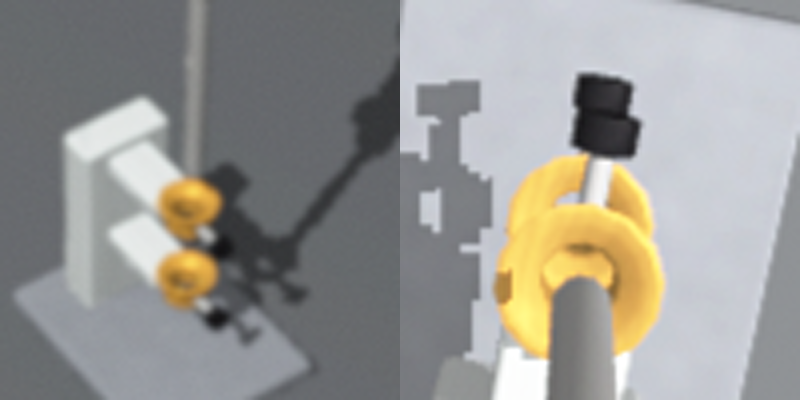

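Relative to the tip in the wrist view, the rim centre is at about (315,220.5) and the on-axis prediction is (315.4,215.5). The mouth therefore lies about 4 mm toward -x. I'll correct, descend to the rim and look.

```bash
python3 - <<'E'
from h import *
movel([.5535,.1537,.29],speed=.05)
movel([.5535,.1537,.272],speed=.05)
pause(.3)
e=read_eef_pos(); print(e,read_ft_force(),read_time_s())
a,Pa=snap("scene"); b,Pb=snap("wrist")
z=e[2]-.15
for c,P in (("s",Pa),("w",Pb)): print(c,proj(P,[e[0],e[1],z]),proj(P,[e[0],e[1],.12]),proj(P,[e[0],e[1],.07]))
meas(z)
# overlay rim circle (r 16) at z=.12 about present axis, shifted by wrist col bias -2.4
o=cv2.resize(b[150:250,270:370],(400,400),interpolation=cv2.INTER_CUBIC).copy()
for zz,r in ((.12,.016),(.07,.016)):
  for t in np.linspace(0,2*np.pi,40):
    u=proj(Pb,[e[0]+r*np.cos(t),e[1]+r*np.sin(t),zz])+[-2.4,.5]
    u=np.round((u-[270,150])*4+1.5).astype(int); cv2.circle(o,tuple(int(i) for i in u),1,(255,0,0) if zz>.1 else (0,0,255),-1)
cv2.imwrite('pics/c6.png',np.hstack([cv2.resize(a[120:220,310:410],(400,400),interpolation=cv2.INTER_CUBIC),o])[:,:,::-1])
E
```

```text
[0.55370042 0.15375951 0.27236314] [-0.09889565 -0.05279491 -0.86591164] 14.4917
s [356.71015453 170.42442806] [356.67931532 171.29669717] [356.04905468 189.12325526]
w [317.88925903 222.0690261 ] [317.87658378 221.19785297] [317.64913531 205.56526183]
wrist tip [314.8 221.5] 0.82 pred [317.9 222.2] [0.0005 0.0021]
wrist upper_mouth [313.6 220.6] 0.55 [0.5541 0.1566] minus eef [0.0005 0.0029] minus tip [0.     0.0008]
wrist lower_mouth [313.2 210.2] 0.74 [0.5499 0.1572] minus eef [-0.0036  0.0035] minus tip [-0.0041  0.0014]
scene tip [356.6 167.9] 0.8 pred [356.6 170.4] [-0.0046  0.0048]
scene upper_mouth [357.  170.7] 0.64 [0.553  0.1553] minus eef [-0.0005  0.0016] minus tip [ 0.0041 -0.0031]
scene lower_mouth [353.7 188.1] 0.78 [0.5485 0.1525] minus eef [-0.005  -0.0012] minus tip [-0.0004 -0.006 ]
scene lower_mouth [214.4 296.3] 0.35 [ 0.5523 -0.1991] minus eef [-0.0013 -0.3528] minus tip [ 0.0033 -0.3576]
```

View pics/c6.png

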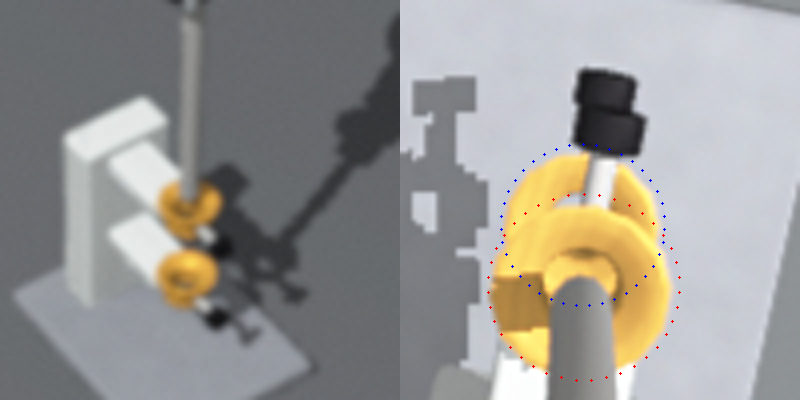

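The rim and tip agree to within about 1 mm, so I'll nudge and insert slowly, watching the force.

```bash
cat >> h.py <<'E'
def down(x,y,z1,step=.005,fmax=6,speed=.04):
    z=read_eef_pos()[2]; f0=np.array(read_ft_force())
    while z>z1+1e-4:
        z=max(z1,z-step); movel([x,y,z],speed=speed)
        f=np.array(read_ft_force())-f0; e=read_eef_pos()
        print(np.round(e,4),np.round(f,1),round(read_finger_gap(),4),read_time_s())
        if np.linalg.norm(f)>fmax: print('STOP'); return False
    return True
E
python3 - <<'E'
from h import *
movel([.5532,.1542,.272],speed=.05)
down(.5532,.1542,.235)
meas(read_eef_pos()[2]-.15)
E
```

```text
[0.5528 0.154  0.2664] [ 0.1 -0.1  0.1] 0.0166 15.5167
[0.5529 0.1541 0.2615] [0.  0.6 0.6] 0.0169 15.7917
[0.5529 0.1541 0.2565] [0.6 0.4 0.7] 0.0165 16.0667
[0.5529 0.1541 0.2515] [ 0.4 -0.4  0.3] 0.0169 16.3417
[0.5529 0.1541 0.2465] [ 0.1 -0.4 -0.1] 0.0167 16.6167
[0.5529 0.1541 0.2415] [ 0.5 -0.3 -0.4] 0.0163 16.8917
[0.5529 0.1541 0.2365] [ 0.  -0.1  1.3] 0.0165 17.1667
[0.5531 0.1542 0.2349] [-0.5  0.1  0.4] 0.0167 17.4167
wrist tip [315.7 220.7] 0.72 pred [317.8 221.8] [0.0008 0.0014]
wrist upper_mouth [315.9 235.6] 0.91 [0.5538 0.1554] minus eef [0.0007 0.0012] minus tip [-0.0001 -0.0002]
wrist upper_mouth [316.8 223.9] 0.18 [0.5609 0.1549] minus eef [0.0077 0.0007] minus tip [ 0.0069 -0.0007]
wrist lower_mouth [314.8 218.3] 0.64 [0.5519 0.1562] minus eef [-0.0012  0.002 ] minus tip [-0.002   0.0006]
scene tip [358.3 182.4] 0.74 pred [356.2 183.7] [0.0005 0.0053]
scene upper_mouth [358.7 173.3] 0.57 [0.5601 0.1526] minus eef [ 0.0068 -0.0016] minus tip [ 0.0063 -0.007 ]
scene lower_mouth [356.5 187.1] 0.7 [0.5506 0.1583] minus eef [-0.0027  0.0041] minus tip [-0.0031 -0.0013]
```

The tip is through the upper bushing with no contact force. I'll continue through the lower one.

```bash
python3 - <<'E'
from h import *
print(down(.553,.1542,.183))
pause(.5)
e=read_eef_pos();print(e,read_ft_force(),read_ft_torque(),read_finger_gap(),read_time_s())
a,Pa=snap("scene"); b,Pb=snap("wrist")
print('tip pred',proj(Pa,[e[0],e[1],e[2]-.15]),tip_of("scene","shaft_tip")[:3])
print('wrist: hub pred',proj(Pb,e),[(d["at"],d["confidence"]) for d in tip_of("wrist","shaft_hub")[:2]])
cv2.imwrite('pics/c7.png',np.hstack([cv2.resize(a[120:220,310:410],(400,400),interpolation=cv2.INTER_CUBIC),cv2.resize(b[220:420,220:420],(400,400),interpolation=cv2.INTER_CUBIC)])[:,:,::-1])
E
```

```text
[0.5526 0.154  0.2294] [-0.3  0.1 -0.2] 0.0163 18.0917
[0.5527 0.154  0.2246] [-0.5  0.2 -0.3] 0.0169 18.3667
[0.5527 0.1541 0.2196] [-0.4 -0.6  0.2] 0.0169 18.6417
[0.5527 0.1541 0.2146] [-0.3  0.7 -1.3] 0.0166 18.9167
[0.5527 0.1541 0.2096] [-0.4  0.2 -1. ] 0.0165 19.1917
[0.5527 0.154  0.2046] [ 0.2  0.2 -0.7] 0.0164 19.4667
[0.5527 0.1541 0.1996] [ 0.1 -0.6 -0.3] 0.0165 19.7417
[0.5527 0.1541 0.1946] [-0.5  0.6 -0.1] 0.0164 20.0167
[0.5527 0.154  0.1896] [-0.5  0.8  0.4] 0.017 20.2917
[0.5527 0.1541 0.1846] [-0.2  0.9  0.2] 0.0166 20.5667
[0.5529 0.1542 0.1829] [-0.7 -0.3 -1.3] 0.0163 20.8167
True
[0.55301492 0.15419806 0.18302744] [-0.30499462 -0.60886714 -0.97431649] [-0.03116574  0.00970068  0.01440914] 0.016537400675136257 21.3167
tip pred [355.51219355 201.2816038 ] [{'at': [230.1, 348.9], 'confidence': 0.94}, {'at': [160.9, 337.5], 'confidence': 0.86}, {'at': [164.7, 289.4], 'confidence': 0.78}]
wrist: hub pred [319.52971473 336.55025708] [([315.6, 338.3], 0.59)]
```

View pics/c7.png

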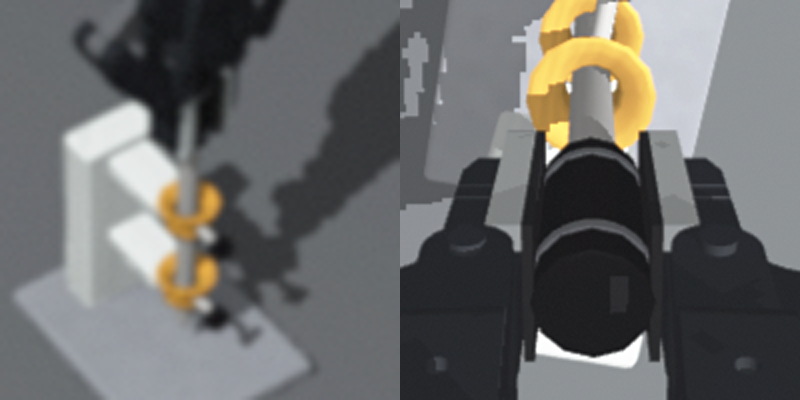

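The picture shows the rod through both brass rings, with its point out below the lower one at scene (357,199), and the hub has not slipped in the jaws. I'm handing in.

```bash
python3 -c "
from h import *
print(read_joint_vel().round(4) if hasattr(read_joint_vel(),'round') else read_joint_vel()); print(sign_off(), read_time_s())"
```

```text
[-0.0015  0.0007  0.0001  0.002  -0.0014  0.0002  0.0016]
the job is handed in; nothing more can be done
the job is handed in; nothing more can be done
```

I drew the steel shaft out of the holder block, fed it through the upper and then the lower brass bushing, and handed the job in with the shaft still gripped and steady. The clock read about 21 s at my last reading before hand-in. I viewed 8 pictures.

**Last checks:**
- **Contact:** the force stayed about 1 N or less on every step through both bushings, so the rod did not rub or jam.
- **Grip:** the finger gap was steady at 16.5 mm and the hub sat where it did after the grasp. The joints were practically still.
- **Point height:** the gripper was at z 0.183 m, which puts the point at about 33 mm. That figure comes from the grip height and the shaft's length. The last picture shows the rod through both rings with its point out below the lower one.

**What disagreed or failed:**
- The cameras and networks differed by 2 to 7 mm on the bushing axis. I settled it by comparing the rod tip with the rim in the wrist picture.
- In the final scene picture the network did not report the shaft's point, so I relied on the picture.
- The three coloured look-alike rods, which stood unsupported, were found toppled after my first move. I take it they fell by themselves, as the gripper passed well above them; they stayed on the bench.
- The tube was still in the block in the scene picture taken after the lift. I did not check the bottle and jar again at the end, but the gripper never came near them.

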